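Put the salt away and shut the sealed sliding hatch

ROBOT

A 7-joint arm with a two-finger parallel gripper is mounted at the origin on a cart in front of the work surface, level with it; the furniture and walls round the work are solid. World frame = base frame: x ahead of the robot, y to its left, z up, the work surface at z = 0. Lengths are in m, angles in rad, forces in N, time in s.
With the tool pointing down it reaches from about 0.425 to 0.925 m from the base axis. Payload 6.8 kg.
Tool frame: the origin (TCP) lies at the very end of the fingers, on their centre line; the grasp point (between the pads) lies 19 mm behind it; z points along the fingers, y is the line along which they close (so a half turn about z gives the same grasp; the last joint's range is limited). The gripper opens to 85 mm and grips with 20 to 120 N. Pads are 22 mm wide; open, the fingers measure 114 mm over their backs; the gripper's body (76 mm by 85 mm) begins 54 mm behind the grasp point. The pads swing forward as they close: fully open they stand 13 mm farther back than shut.
Start: joints at [1.025, 0.477, 0.022, 1.555, -0.011, 1.109, -0.083], TCP at [0.286, -0.611, 0.231] pointing down, gripper open.
Joint ranges: [-2.96, 2.96], [-0.34, 2.1], [-1.41, 1.46], [0.24, 2.44], [-1.37, 4.51], [0.17, 1.92], [-2.96, 2.96]. Speed limits (rad/s): [2.39, 2.39, 3.14, 3.14, 3.14, 3.14, 3.14].

INTERFACE

Orientations are given as a unit quaternion [w, x, y, z].
In Python, from station import bot gives the robot as it stands. The module is installed in compiled form; this text tells all that it offers.
- The arm moves only by the shell command python3 -m jog 'ROWS' [OPENING] [FORCE]. ROWS is JSON, a list of rows, each a list of 4 numbers: the shift along the tool's x, y, z in cm, then the turn about the tool's z in rad. In form: [[x, y, z, spin], ...]. A call has 1 to 20 rows; each row is the pose to reach, as a shift and turn from the pose commanded when the call began, along the tool's axes at that moment; what a row does not reach only later rows make up. A row lasts 1/12 s, in which the tool goes at most 41.7 mm and 7.16 degrees, less where a joint would pass 70% of its speed; a pose out of reach is approached as far as the arm can. A call with a gripper value outside its range is refused whole. OPENING is the closure, from -1 (fully open) to 1 (shut), set as the call begins (- or left out, the last holds). The fingers move at their own pace and stop on an object; FORCE is the grip in N (left out, the last holds). Time passes only in rows, so rows that repeat a pose let the fingers close. It gives the time, the measured TCP pose, the force, the opening and the grip force at its end, in the units of the state.
- bot.get_obs(): the state, without advancing time (a new reading comes with each control period).
- bot.read_camera(name): name is "side" or "top"; returns a dict with "pixels" (480x640x3 uint8, red, green, blue), "depth" (480x640 float32, m along the optical axis (not along the pixel's ray), 0 where there is no reading), "fovy" (degrees; the focal length in pixels is half the picture's height over the tangent of half this angle, whatever the lens; pixels are square), "cx", "cy" (the principal point, pixels), "pose" (4x4, takes a point from camera to world coordinates). Camera axes: x right, y down, z forward; pixel columns grow to the right and rows downward; lengths in m; the calibration is good to about 2 mm. A picture is of the moment at which its call begins.
- bot.hand_in(): hands the job in; it is judged then, once.
The state is a dict: "t": time; "q": joint angles; "joint_vel": joint speeds; "joint_torque": joint torques, N m; "eef_pos": TCP position; "tool_rot": TCP orientation; "contact_force": force on the tool from outside, world axes, zero at the start; "torque": the same for the moment, N m; "gripper_width": opening from 0.0 (shut) to 1.0 (fully open); "grasp_force": force on a finger pad.
Only numpy, scipy, OpenCV 4.12 (cv2) and the standard library are available. Lean on these libraries where they do the work, as an engineer would, in place of code of your own. Each camera call takes 0.05 s, during which the arm holds its last target. There are 200 camera calls.

TASK

Stand the salt shaker upright in the open compartment of the white salt bin, then push the wooden hatch by its ledge along its track until it has closed against the rubber seal and stays pressed on it. Feel for the seal, as its place differs from bin to bin, and keep the push under 20 N so that nothing is strained; leave the other things where they stand.

Things in the scene. Friction and masses are not known exactly. Their poses are not given: they have to be found in the camera images.
- salt_shaker: Glass salt shaker with a grey domed metal top, round, 44 mm across and 90 mm tall; straight body 44 mm across up to about 66 mm, top 34 mm across above 74 mm. About 0.1 kg. Origin: centre of its underside; z is its axis. It and the corked bottle may swap places.
- bin: Fixed white box, x = -100 to 100 mm, y = -200 to 235 mm, 130 mm high to its runner lips. Origin on the worktop. A wooden hatch slides along its y; +y closes it. The compartment floor is 8 mm above the worktop. From y = -200 to 20 mm the top is a fixed deck under the open hatch. It is turned 0 to 0.2 rad anticlockwise.
- opening (a point): Centre of the compartment's opening in the bin's top, at rim height, 110 mm above the worktop (bin x = 0, y = 100 mm). The opening is 176 mm along bin x by 160 mm along bin y (the open hatch does not cover it).
- track_end (a point): A mark on the bin (bin y = 190 mm), only roughly where the black rubber seal strip's face is. Strip and its 24 mm high aluminium stop bar stand across the track; the face truly lies up to 10 mm either side of this mark along bin y, differing from bin to bin and not measured. The strip is springy, about 4 N per mm, and goes hard after about 6 mm of squeeze.
- hatch: Wooden plate sliding on the bin, 188 mm (x) by 190 mm (y) by 8 mm, axes parallel to the bin's. Origin: centre of its underside, 118 mm above the worktop. Its leading edge is at hatch y = 95 mm. Starts open, its origin at bin y = -95 to -75 mm. About 5 N slides it; it stays where left, so a squeezed seal keeps bearing on it with up to 5 N. A push over 20 N strains it.
- ledge (a point): Centre of the upright face of the hatch's thumb ledge, the face to push; it looks to the bin's -y (hatch y = -65 mm), is 120 mm wide along x and rises from the plate's top (126 mm above the worktop) to 157 mm; this point is at 142 mm. The ledge's other side slopes at 45 degrees: it is for pushing, not for gripping.
- cork_bottle: Small round glass bottle with a cork, 48 mm across, 128 mm tall. Origin: centre of its underside. Leave it alone.
- pepper_mill: Round wooden pepper mill, 58 mm across, 170 mm tall. Origin: centre of its underside. Leave it alone.
- garlic: Garlic bulb, 56 mm across and high. Origin: at its underside. Leave it alone.
- cup: White cup, 63 x 88 mm with its handle, 51 mm high. Origin: at its underside. Leave it alone.
Things that resemble listed ones, but are neither listed nor needed, are in the scene too. What is shaped like the salt_shaker but yellow is not meant.

How it is judged:
On the way, in this order (a step that is already met when the one before it is completed fails the run):
1. the salt shaker stands upright in the compartment, let go (x of salt_shaker in the frame of bin between -0.08 and 0.08 m and y of salt_shaker in the frame of bin between 0.01 and 0.19 m and z of salt_shaker in the frame of bin below 0.02 m and angle between salt_shaker's own z axis and vertical below 0.2 rad and contact force between the fingers and salt_shaker below 0.1 N), for 0.2 s.
2. the hatch is closed and pressed on the seal (y of hatch in the frame of bin above 0.08 m and contact force between hatch and anything else above 1.5 N), for 0.2 s.
At the end, for the whole second after the job is handed in: The shaker stands upright (within 0.2 rad) on the compartment floor, at rest; the hatch is shut (origin beyond bin y = +80 mm), at rest, and its edge still bears on the seal with over 1.5 N after the robot has let go (all of step 2 and x of salt_shaker in the frame of bin between -0.08 and 0.08 m and y of salt_shaker in the frame of bin between 0.01 and 0.19 m and z of salt_shaker in the frame of bin below 0.02 m and angle between salt_shaker's own z axis and vertical below 0.2 rad and linear speed of salt_shaker below 0.02 m/s and linear speed of hatch below 0.005 m/s); the robot touches nothing.
It fails at once if the robot pushes on the hatch with over 22 N (contact force between any of the fingers, the arm and hatch above 22 N).
It fails at once if the corked bottle is moved over 30 mm or tipped over (distance of cork_bottle from where it was at the start of the episode above 0.03 m or angle between cork_bottle's own z axis and vertical above 0.5 rad).
It fails at once if the pepper mill is moved over 30 mm or tipped over (distance of pepper_mill from where it was at the start of the episode above 0.03 m or angle between pepper_mill's own z axis and vertical above 0.5 rad).
It fails at once if the garlic bulb is moved over 30 mm (distance of garlic from where it was at the start of the episode above 0.03 m).
It fails at once if the cup is moved over 30 mm or tipped over (distance of cup from where it was at the start of the episode above 0.03 m or angle between cup's own z axis and vertical above 0.5 rad).
It also fails if it takes over 72 s, if anything falls off the work surface, if the arm or the gripper's body presses on something with over 40 N, if the wrist force passes 120 N, or if a joint passes its speed limit or range.

## Working session

There is one attempt and no reset: what is moved stays moved. The work goes in short steps, Python scripts to look and compute and a shell command to move; the robot and the scene stay as the last step left them, time stands still between calls to the robot, and variables do not carry over. Pictures are saved under pics/ and viewed, at most 10 in all, crops included, and the job is handed in when it is done.

```bash
mkdir -p pics; cat > h.py <<'E'
import numpy as np, cv2
from station import bot
def cam(n):
    c=bot.read_camera(n); d=c["depth"]; f=240/np.tan(np.radians(c["fovy"])/2)
    v,u=np.mgrid[:480,:640]
    P=np.stack([(u-c["cx"])/f*d,(v-c["cy"])/f*d,d],-1)
    W=P@c["pose"][:3,:3].T+c["pose"][:3,3]; W[d==0]=np.nan
    return c["pixels"],W,c,f
E
python3 - <<'E'
from h import *
for n in("top","side"):
    p,W,c,f=cam(n); cv2.imwrite(f"pics/{n}0.png",p[...,::-1]); np.save(f"{n}W.npy",W); print(n,f,c["pose"].round(3).tolist())
o=bot.get_obs(); print({k:np.round(v,3).tolist() for k,v in o.items()})
E
```

```text
top 573.3125073172073 [[0.163, -0.918, 0.361, 0.029], [-0.987, -0.154, 0.054, -0.025], [0.006, -0.365, -0.931, 1.493], [0.0, 0.0, 0.0, 1.0]]
side 499.8713613300883 [[1.0, -0.016, -0.01, 0.559], [-0.003, -0.65, 0.76, -0.883], [-0.019, -0.76, -0.649, 0.912], [0.0, 0.0, 0.0, 1.0]]
{'t': 0.1, 'q': [1.025, 0.478, 0.022, 1.556, -0.012, 1.109, -0.083], 'joint_vel': [0.001, -0.002, -0.0, -0.002, -0.0, -0.001, 0.0], 'joint_torque': [0.005, -59.777, 1.614, -28.196, 0.013, 0.005, -0.0], 'eef_pos': [0.286, -0.611, 0.23], 'tool_rot': [-0.001, 0.976, 0.217, -0.0], 'contact_force': [0.425, 1.071, 0.31], 'torque': [-0.031, -0.045, -0.029], 'grasp_force': 0.0, 'gripper_width': 1.0}
```

View pics/top0.png

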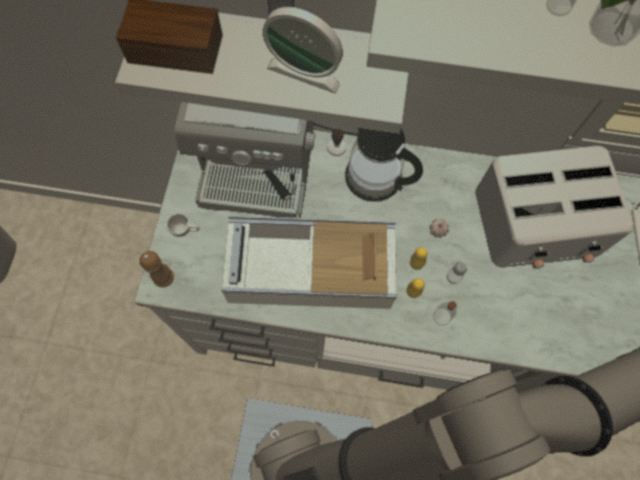

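View pics/side0.png

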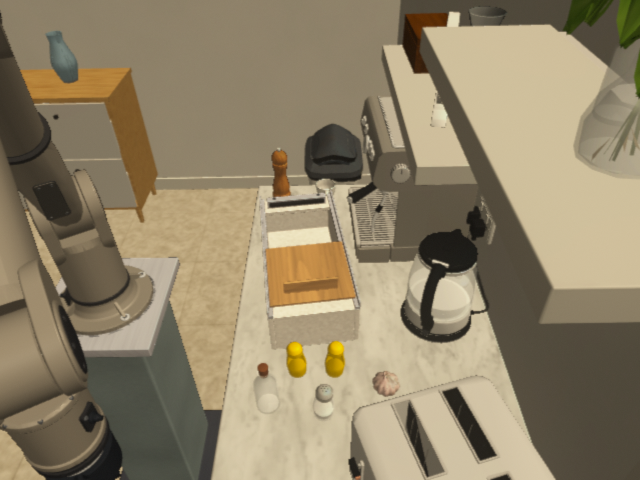

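The top view shows the shaker's grey dome at about (459,267), the corked bottle at (447,311) and two yellow decoys at (420,257) and (416,287). It also shows the hatch at (352,258) with its ledge at (370,257), and the seal at (237,253). The side view shows the shaker at (323,398) with its dome at (325,389), and the cork at (263,368).

```bash
cat > m.py <<'E'
from h import *
T=np.load("topW.npy");S=np.load("sideW.npy")
def blob(W,u,v,r,z0,z1):
    w=W[v-r:v+r+1,u-r:u+r+1].reshape(-1,3); w=w[(w[:,2]>z0)&(w[:,2]<z1)]
    print((u,v),len(w), w.min(0).round(3),w.max(0).round(3),np.median(w,0).round(3)) if len(w) else print((u,v),0)
for z in((.02,.2),(.07,.2)):
    blob(T,459,267,14,*z);blob(S,324,395,22,*z)
blob(T,447,311,14,.03,.2);blob(S,265,385,24,.03,.2)
for u,v in((420,257),(416,287),(440,228)): blob(T,u,v,11,.02,.2)
blob(S,296,358,17,.02,.2);blob(S,335,357,17,.02,.2)
# hatch
m=(abs(T[...,2]-.126)<.006)
p=cv2.imread("pics/top0.png").astype(int); wood=(p[...,2]-p[...,0]>35)&m
n,l,st,_=cv2.connectedComponentsWithStats(wood.astype(np.uint8)); k=1+st[1:,4].argmax()
q=T[l==k][:,:2].astype(np.float32); print("hatch",cv2.minAreaRect(q),len(q),np.median(T[l==k][:,2]))
q=T[l==k]; 
for W,n in((T,"top"),(S,"side")):
    im=cv2.imread(f"pics/{n}0.png").astype(int); w=W.copy(); 
    m=(w[...,2]>.15)&(w[...,2]<.162)&(im[...,2]-im[...,0]>30)&(w[...,0]>.4)&(w[...,1]<.3)
    n_,l,st,c=cv2.connectedComponentsWithStats(m.astype(np.uint8)); k=1+st[1:,4].argmax(); q=w[l==k]
    print(n,"ledge top",len(q),cv2.minAreaRect(q[:,:2].astype(np.float32)),q.mean(0).round(4),c[k])
    m=(abs(w[...,2]-.126)<.005)&(im[...,2]-im[...,0]>30)
    n_,l,st,c=cv2.connectedComponentsWithStats(m.astype(np.uint8)); k=1+st[1:,4].argmax(); q=w[l==k]
    print(n,"plate",len(q),cv2.minAreaRect(q[:,:2].astype(np.float32)),q.mean(0).round(4))
    # bin lips
    m=(abs(w[...,2]-.13)<.005)&(w[...,0]>.35)&(w[...,0]<.8)&(w[...,1]>-.3)&(w[...,1]<.45)
    n_,l,st,c=cv2.connectedComponentsWithStats(cv2.dilate(m.astype(np.uint8),np.ones((3,3)))); k=1+st[1:,4].argmax(); q=w[(l==k)&m]
    print(n,"bin",len(q),cv2.minAreaRect(q[:,:2].astype(np.float32)))
    m=(w[...,2]>.135)&(w[...,2]<.15)&(w[...,0]>.3)&(w[...,0]<.8)&(w[...,1]>.1)&(w[...,1]<.4)
    q=w[m]; print(n,"bar",len(q),cv2.minAreaRect(q[:,:2].astype(np.float32)) if len(q)>3 else 0)
E
python3 m.py
```

```text
(459, 267) 282 [ 0.527 -0.347  0.021] [ 0.568 -0.307  0.093] [ 0.54  -0.324  0.069]
(324, 395) 577 [ 0.53  -0.355  0.02 ] [ 0.578 -0.251  0.091] [ 0.551 -0.344  0.061]
(459, 267) 137 [ 0.532 -0.347  0.07 ] [ 0.568 -0.312  0.093] [ 0.547 -0.327  0.083]
(324, 395) 252 [ 0.535 -0.351  0.07 ] [ 0.568 -0.321  0.091] [ 0.552 -0.339  0.084]
(447, 311) 379 [ 0.409 -0.33   0.031] [ 0.458 -0.282  0.133] [ 0.426 -0.3    0.081]
(265, 385) 848 [ 0.413 -0.335  0.03 ] [ 0.48  -0.232  0.13 ] [ 0.439 -0.321  0.078]
(420, 257) 275 [ 0.55  -0.246  0.02 ] [ 0.592 -0.205  0.097] [ 0.564 -0.223  0.069]
(416, 287) 258 [ 0.468 -0.243  0.023] [ 0.505 -0.205  0.093] [ 0.481 -0.222  0.076]
(440, 228) 276 [ 0.649 -0.301  0.02 ] [ 0.705 -0.248  0.056] [ 0.672 -0.271  0.035]
(296, 358) 543 [ 0.452 -0.251  0.02 ] [ 0.515 -0.164  0.091] [ 0.492 -0.24   0.055]
(335, 357) 520 [ 0.555 -0.253  0.02 ] [ 0.596 -0.217  0.091] [ 0.576 -0.242  0.059]
hatch ((0.517276406288147, -0.04188363254070282), (0.18882589042186737, 0.18702581524848938), 7.272558212280273) 4275 0.12491299485231022
top ledge top 192 ((0.523447573184967,
[... 392 characters left out ...]
76389503479)
top bar 144 ((0.5748578310012817, 0.20788618922233582), (0.3840859830379486, 0.290066659450531), 14.262100219726562)
side ledge top 186 ((0.5255488157272339, -0.10609561949968338), (0.1181454062461853, 0.01023741066455841), 7.650801658630371) [ 0.5261 -0.1069  0.154 ] [310.3172043  280.62903226]
side plate 4182 ((0.5206313729286194, -0.042022913694381714), (0.19456495344638824, 0.1992732435464859), 7.399395942687988) [ 0.5179 -0.0478  0.1248]
side bin 2284 ((0.5052626729011536, 0.05391837656497955), (0.20144130289554596, 0.43420013785362244), 7.283901214599609)
side bar 164 ((0.6150130033493042, 0.19091950356960297), (0.07424473762512207, 0.39936670660972595), 68.94438934326172)
```

Everything fits the stated sizes: bin yaw is 0.126 rad, its origin is about (0.506, 0.039), and the hatch is at bin y ≈ -0.081. The shaker is at (0.550, -0.331) and 0.09 tall. I'll move above the shaker first.

```bash
cat >> h.py <<'E'
from scipy.spatial.transform import Rotation as Ro
def rel(x,y,z):
    o=bot.get_obs(); w,a,b,c=o["tool_rot"]; R=Ro.from_quat([a,b,c,w])
    print("shift cm",(R.inv().apply(np.array([x,y,z])-o["eef_pos"])*100).round(2),"pos",np.round(o["eef_pos"],4),"t",o["t"])
E
python3 -c "from h import *;rel(.550,-.331,.15)"
python3 -m jog '[[9,-3.5,0,0],[18,-7,0,0],[27,-10.5,2,0],[35.8,-14.1,6,0],[35.8,-14.1,8,0],[35.8,-14.1,8,0],[35.8,-14.1,8,0],[35.8,-14.1,8,0],[35.8,-14.1,8,0],[35.8,-14.1,8,0],[35.8,-14.1,8,0],[35.8,-14.1,8,0],[35.8,-14.1,8,0],[35.8,-14.1,8,0]]' -1 40
python3 -c "from h import *;rel(.550,-.331,.028)"
```

```text
shift cm [ 35.78 -14.14   8.06] pos [ 0.2859 -0.6109  0.2304] t 0.1
t: 1.27
eef_pos: [0.5494, -0.3339, 0.1516]
tool_rot: [0.001, 0.976, 0.216, -0.0]
contact_force: [0.0, -0.1, 0.1]
gripper_width: 0.998
grasp_force: 0.0
shift cm [ 0.19 -0.25 12.36] pos [ 0.5494 -0.3339  0.1516] t 1.2667
```

```bash
python3 -m jog '[[0,0,0,0],[0,-0.1,3,0],[0,-0.1,6,0],[0,-0.1,9,0],[0,-0.1,11,0],[0,-0.1,12.3,0],[0,-0.1,12.3,0],[0,-0.1,12.3,0],[0,-0.1,12.3,0],[0,-0.1,12.3,0]]'
python3 -c "from h import *;rel(.550,-.331,.028)"
python3 - <<'E'
from h import *
p,W,c,f=cam("side"); cv2.imwrite("pics/g.png",cv2.resize(p[300:460,200:440,::-1],None,fx=2.5,fy=2.5))
E
```

```text
t: 2.1
eef_pos: [0.5514, -0.3318, 0.0302]
tool_rot: [0.001, 0.976, 0.217, 0.001]
contact_force: [0.7, 0.3, 0.1]
gripper_width: 1.001
grasp_force: 0.0
shift cm [-0.09 -0.13  0.22] pos [ 0.5514 -0.3318  0.0302] t 2.1
```

View pics/g.png

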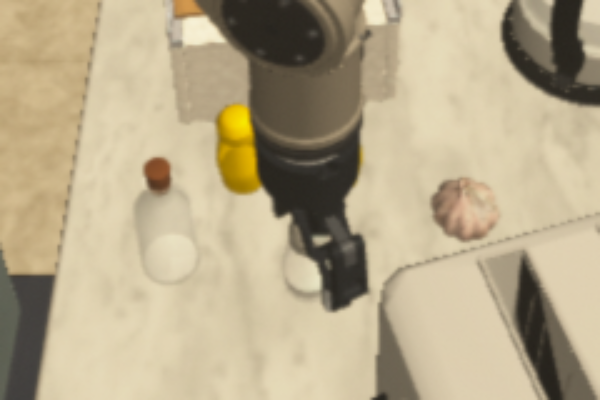

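The crop shows the fingers astride the shaker at (310,260), with the bottle (165,235) and the decoys clear of them. I'll close and lift.

```bash
python3 -m jog '[[0,0,0,0],[0,0,0,0],[0,0,0,0],[0,0,0,0],[0,0,0,0],[0,0,0,0],[0,0,0,0],[0,0,0,0],[0,0,0,0],[0,0,0,0]]' 1 40
python3 -c "from h import *;rel(.550,-.331,.028)"
python3 -m jog '[[0,0,-1,0],[0,0,-3,0],[0,0,-6,0],[0,0,-9,0],[0,0,-12,0],[0,0,-15,0],[0,0,-18,0],[0,0,-19,0],[0,0,-19,0],[0,0,-19,0],[0,0,-19,0],[0,0,-19,0]]'
python3 -c "from h import *;rel(.4936,.1378,.22)"
```

```text
t: 2.98
eef_pos: [0.5504, -0.3308, 0.029]
tool_rot: [-0.0, 0.976, 0.217, 0.0]
contact_force: [-1.7, 0.6, 4.8]
gripper_width: 0.461
grasp_force: 39.8
shift cm [-0.05  0.    0.1 ] pos [ 0.5504 -0.3308  0.029 ] t 2.9833
t: 3.98
eef_pos: [0.5491, -0.3303, 0.216]
tool_rot: [-0.001, 0.976, 0.217, -0.002]
contact_force: [-0.9, 0.4, -1.4]
gripper_width: 0.463
grasp_force: 40.6
shift cm [ 14.83 -44.75  -0.3 ] pos [ 0.5491 -0.3303  0.216 ] t 3.9833
```

```bash
python3 -m jog '[[0.7,-2,0,0],[1.8,-5.3,0,0],[2.9,-8.6,0,0],[4,-12,0,0],[5,-15.1,0,0],[6.1,-18.5,0,0],[7.2,-21.8,0,0],[8.3,-25,0,0],[9.4,-28.4,0,0],[10.5,-31.7,0,0],[11.6,-35,0,0],[12.7,-38.3,0,0],[13.8,-41.6,0,0],[14.5,-43.7,0,0],[14.8,-44.7,0,0],[14.8,-44.7,0,0],[14.8,-44.7,0,0],[14.8,-44.7,0,0],[14.8,-44.7,0,0]]'
python3 -c "from h import *;rel(.4936,.1378,.037)"
python3 - <<'E'
from h import *
p,W,c,f=cam("side"); cv2.imwrite("pics/p.png",cv2.resize(p[130:350,200:440,::-1],None,fx=2.5,fy=2.5))
E
```

```text
t: 5.57
eef_pos: [0.4951, 0.1343, 0.2179]
tool_rot: [0.0, 0.976, 0.216, -0.0]
contact_force: [-1.7, -0.4, -1.3]
gripper_width: 0.462
grasp_force: 40.6
shift cm [ 0.03 -0.39 18.09] pos [0.4951 0.1343 0.2179] t 5.5667
```

View pics/p.png

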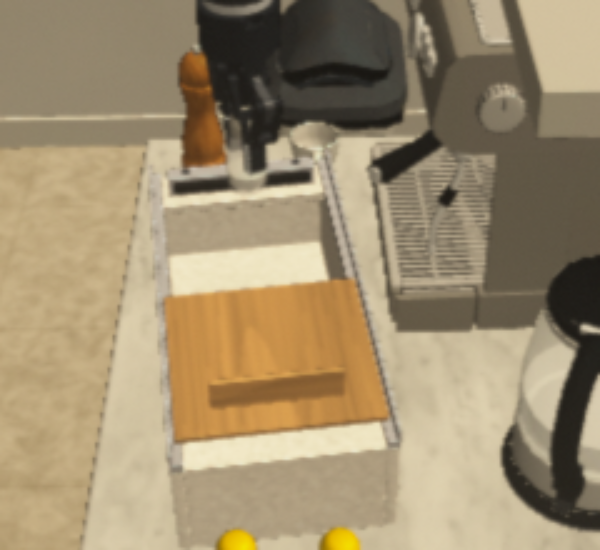

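The crop shows the shaker held upright at (245,165), above the compartment, whose floor is at (250,265). The mill at (200,110) is clear. Next I'll lower it.

```bash
python3 -m jog '[[0,-0.2,2,0],[0,-0.2,5,0],[0,-0.2,8,0],[0,-0.2,11,0],[0,-0.2,13.5,0],[0,-0.2,15.5,0],[0,-0.2,16.5,0],[0,-0.2,17.2,0],[0,-0.2,17.6,0],[0,-0.2,17.6,0],[0,-0.2,17.6,0],[0,-0.2,17.6,0],[0,-0.2,17.6,0]]'
python3 -c "from h import *;rel(.4936,.1378,.037)"
```

```text
t: 6.7
eef_pos: [0.4947, 0.1387, 0.0433]
tool_rot: [-0.0, 0.976, 0.217, 0.001]
contact_force: [0.0, -0.5, -1.4]
gripper_width: 0.464
grasp_force: 40.6
shift cm [-0.13  0.03  0.63] pos [0.4947 0.1387 0.0433] t 6.7
```

```bash
python3 -m jog '[[0,0,0.1,0],[0,0,0.2,0],[0,0,0.3,0],[0,0,0.4,0],[0,0,0.5,0],[0,0,0.5,0],[0,0,0.5,0],[0,0,0.5,0]]'
```

```text
t: 7.37
eef_pos: [0.4939, 0.1384, 0.0373]
tool_rot: [0.0, 0.976, 0.217, -0.0]
contact_force: [-0.8, -0.6, -1.4]
gripper_width: 0.463
grasp_force: 40.6
```

```bash
python3 -m jog '[[0,0,0.05,0],[0,0,0.1,0],[0,0,0.15,0],[0,0,0.15,0],[0,0,0.15,0],[0,0,0.15,0]]'
```

```text
t: 7.87
eef_pos: [0.4944, 0.1387, 0.0369]
tool_rot: [0.0, 0.976, 0.217, 0.001]
contact_force: [-3.6, -0.8, 10.3]
gripper_width: 0.462
grasp_force: 42.0
```

On the floor, with 10 N upward. Now I'll release and rise.

```bash
python3 -m jog '[[0,0,-0.05,0],[0,0,-0.1,0],[0,0,-0.1,0],[0,0,-0.1,0],[0,0,-0.1,0],[0,0,-0.1,0],[0,0,-0.1,0],[0,0,-0.1,0],[0,0,-0.1,0],[0,0,-0.1,0]]' -1
python3 -m jog '[[0,0,-1,0],[0,0,-3,0],[0,0,-6,0],[0,0,-9,0],[0,0,-12,0],[0,0,-15,0],[0,0,-18,0],[0,0,-21,0],[0,0,-21,0],[0,0,-21,0],[0,0,-21,0]]'
python3 -c "
from h import *
a=.1263; b=np.array([.5062,.0386]); y=np.array([-np.sin(a),np.cos(a)])
t=b+y*(-.1465-.035); print(t); rel(*t,.22)
p,W,c,f=cam('top'); cv2.imwrite('pics/q.png',cv2.resize(p[190:320,200:420,::-1],None,fx=2.5,fy=2.5))"
```

```text
t: 8.7
eef_pos: [0.4939, 0.1384, 0.0368]
tool_rot: [0.0, 0.976, 0.217, 0.0]
contact_force: [0.2, 0.1, -0.7]
gripper_width: 1.003
grasp_force: 0.0
t: 9.62
eef_pos: [0.4934, 0.1382, 0.2467]
tool_rot: [0.0, 0.976, 0.217, -0.0]
contact_force: [-0.9, -0.9, -1.5]
gripper_width: 1.0
grasp_force: 0.0
[ 0.52906255 -0.14145431]
shift cm [-8.63 26.84  2.68] pos [0.4934 0.1382 0.2467] t 9.6167
```

View pics/q.png

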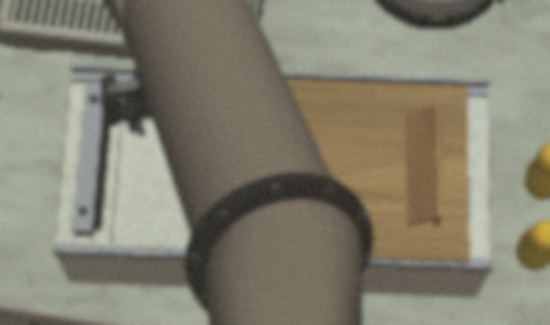

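The crop shows the hatch still open, with its ledge at (422,165). The arm hides the shaker, so I'll check it from behind the ledge, with fingers shut and tool y turned to the bin axis.

```bash
python3 -m jog '[[-1,3,0,0],[-2,6,0,0.1],[-3,9,0,0.2],[-4,12,0,0.312],[-5,15,0,0.312],[-6,18,0,0.312],[-7,21,0,0.312],[-8,24,0,0.312],[-8.6,26.8,0,0.312],[-8.6,26.8,2,0.312],[-8.6,26.8,2.7,0.312],[-8.6,26.8,2.7,0.312],[-8.6,26.8,2.7,0.312],[-8.6,26.8,2.7,0.312]]' 1 60
python3 -c "
from h import *
rel(.5290,-.1415,.136)
p,W,c,f=cam('top'); cv2.imwrite('pics/q2.png',cv2.resize(p[190:320,200:420,::-1],None,fx=2.5,fy=2.5))
np.save('topW2.npy',W)
m=(W[...,2]>.03)&(W[...,2]<.11)&(W[...,0]>.44)&(W[...,0]<.55)&(W[...,1]>.08)&(W[...,1]<.19);q=W[m]
print(len(q),q.min(0),q.max(0))"
```

```text
t: 10.83
eef_pos: [0.5297, -0.1394, 0.2199]
tool_rot: [-0.0, 0.998, 0.064, -0.0]
contact_force: [0.7, -0.9, 0.9]
gripper_width: 0.002
grasp_force: 0.0
shift cm [-0.1   0.21  8.39] pos [ 0.5297 -0.1394  0.2199] t 10.8333
258 [0.47109591 0.11744288 0.03108578] [0.51288716 0.1572271  0.1008022 ]
```

View pics/q2.png

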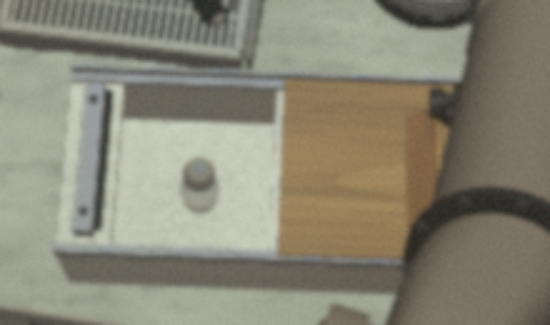

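The crop shows the shaker standing upright at (200,185) in the compartment, its top at 0.10. Now I'll descend behind the ledge.

```bash
python3 -m jog '[[0,0.1,2,0],[0,0.2,4,0],[0,0.2,6,0],[0,0.2,7.5,0],[0,0.2,8.2,0],[0,0.2,8.2,0],[0,0.2,8.2,0],[0,0.2,8.2,0],[0,0.2,8.2,0]]'
python3 -c "from h import *;rel(.5290,-.1415,.136)"
python3 -m jog '[[0,-0.2,0,0],[0,-0.4,0,0],[0,-0.6,0,0],[0,-0.8,0,0],[0,-1,0,0],[0,-1.2,0,0],[0,-1.2,0,0],[0,-1.2,0,0]]'
```

```text
t: 11.63
eef_pos: [0.5308, -0.1428, 0.1391]
tool_rot: [0.0, 0.998, 0.063, 0.001]
contact_force: [0.1, 0.7, 0.2]
gripper_width: -0.003
grasp_force: 0.0
shift cm [-0.16 -0.15  0.31] pos [ 0.5308 -0.1428  0.1391] t 11.6333
t: 12.3
eef_pos: [0.5284, -0.1307, 0.1378]
tool_rot: [-0.0, 0.998, 0.063, 0.0]
contact_force: [-0.5, 0.0, 0.5]
gripper_width: 0.0
grasp_force: 0.0
```

```bash
python3 -m jog '[[0,-0.1,0,0],[0,-0.2,0,0],[0,-0.3,0,0],[0,-0.4,0,0],[0,-0.5,0,0],[0,-0.6,0,0],[0,-0.7,0,0],[0,-0.8,0,0],[0,-0.9,0,0],[0,-1,0,0],[0,-1.1,0,0],[0,-1.2,0,0],[0,-1.3,0,0],[0,-1.4,0,0]]'
python3 -m jog '[[0,-0.15,0,0],[0,-0.3,0,0],[0,-0.45,0,0],[0,-0.6,0,0],[0,-0.75,0,0],[0,-0.9,0,0]]'
```

```text
t: 13.47
eef_pos: [0.5268, -0.1184, 0.1379]
tool_rot: [0.001, 0.998, 0.062, 0.0]
contact_force: [0.9, -4.9, -1.2]
gripper_width: -0.004
grasp_force: 2.5
t: 13.97
eef_pos: [0.5257, -0.1095, 0.1379]
tool_rot: [0.001, 0.998, 0.062, 0.0]
contact_force: [1.8, -4.6, -1.6]
gripper_width: -0.001
grasp_force: 2.5
```

```bash
python3 -m jog '[[0,-0.3,0,0],[0,-0.8,0,0],[0,-1.4,0,0],[0,-2.1,0,0],[0,-2.8,0,0],[0,-3.5,0,0],[0,-4.2,0,0],[0,-4.9,0,0],[0,-5.6,0,0],[0,-6.3,0,0],[0,-7,0,0],[0,-7.7,0,0],[0,-8.4,0,0],[0,-9.1,0,0],[0,-9.8,0,0],[0,-10.5,0,0],[0,-11.1,0,0],[0,-11.6,0,0],[0,-11.9,0,0],[0,-12,0,0]]'
python3 - <<'E'
from h import *
o=bot.get_obs(); a=.1263; y=np.array([-np.sin(a),np.cos(a)]); d=o["eef_pos"][:2]-[.5062,.0386]
print(d@y, d@[np.cos(a),np.sin(a)])
p,W,c,f=cam('side'); cv2.imwrite('pics/s2.png',cv2.resize(p[130:350,200:440,::-1],None,fx=2.5,fy=2.5))
E
```

```text
t: 15.63
eef_pos: [0.5103, 0.0109, 0.1378]
tool_rot: [0.0, 0.998, 0.063, -0.0]
contact_force: [0.1, -5.1, 1.4]
gripper_width: -0.001
grasp_force: 2.5
-0.027994179958723952 0.0005901976006614184
```

View pics/s2.png

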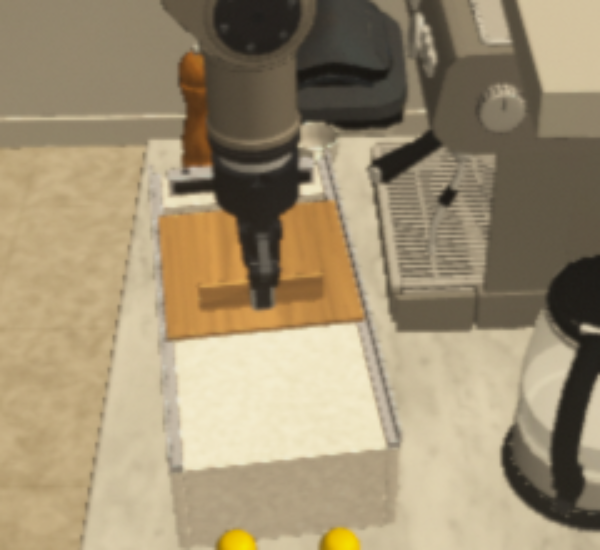

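The crop shows the finger pushing mid-ledge at (262,290), with the hatch square on its track and still short of the bar at (240,180). Its origin is at about +0.052. From here I'll feel for the seal with smaller steps.

```bash
python3 -m jog '[[0,-0.2,0,0],[0,-0.4,0,0],[0,-0.6,0,0],[0,-0.8,0,0],[0,-1,0,0],[0,-1.2,0,0],[0,-1.4,0,0],[0,-1.6,0,0],[0,-1.8,0,0],[0,-2,0,0],[0,-2.2,0,0],[0,-2.4,0,0]]'
python3 -m jog '[[0,-0.1,0,0],[0,-0.2,0,0],[0,-0.3,0,0],[0,-0.4,0,0]]'
```

```text
t: 16.68
eef_pos: [0.5073, 0.0341, 0.1378]
tool_rot: [0.0, 0.998, 0.062, -0.0]
contact_force: [-0.1, -5.1, 1.0]
gripper_width: -0.001
grasp_force: 2.6
t: 17.02
eef_pos: [0.5068, 0.0383, 0.1378]
tool_rot: [0.0, 0.998, 0.063, -0.0]
contact_force: [-0.1, -5.6, 1.2]
gripper_width: -0.004
grasp_force: 2.5
```

```bash
python3 -m jog '[[0,-0.1,0,0],[0,-0.2,0,0],[0,-0.2,0,0]]'
```

```text
t: 17.27
eef_pos: [0.5065, 0.0405, 0.1378]
tool_rot: [0.0, 0.998, 0.063, -0.0]
contact_force: [0.6, -4.6, 0.1]
gripper_width: 0.0
grasp_force: 2.2
```

```bash
python3 -m jog '[[0,-0.1,0,0],[0,-0.2,0,0],[0,-0.2,0,0]]'
```

```text
t: 17.52
eef_pos: [0.5063, 0.0426, 0.1378]
tool_rot: [0.0, 0.998, 0.063, -0.0]
contact_force: [0.0, -5.5, 0.9]
gripper_width: -0.002
grasp_force: 2.2
```

```bash
python3 -m jog '[[0,-0.1,0,0],[0,-0.2,0,0],[0,-0.2,0,0]]'|grep -E "eef|contact"
```

```text
eef_pos: [0.506, 0.0447, 0.1378]
contact_force: [-1.1, -3.7, 0.6]
```

```bash
python3 -m jog '[[0,-0.1,0,0],[0,-0.2,0,0],[0,-0.2,0,0]]'|grep -E "eef|contact"
```

```text
eef_pos: [0.5058, 0.0467, 0.1378]
contact_force: [-0.7, -4.6, 0.6]
```

```bash
python3 -m jog '[[0,-0.1,0,0],[0,-0.2,0,0],[0,-0.2,0,0]]'|grep -E "eef|contact"
```

```text
eef_pos: [0.5055, 0.0487, 0.1378]
contact_force: [-1.8, -4.8, 1.2]
```

```bash
python3 -m jog '[[0,-0.1,0,0],[0,-0.2,0,0],[0,-0.2,0,0]]'|grep -E "eef|contact"
```

```text
eef_pos: [0.5053, 0.0507, 0.1378]
contact_force: [-1.0, -3.9, 1.5]
```

```bash
python3 -m jog '[[0,-0.1,0,0],[0,-0.2,0,0],[0,-0.2,0,0]]'|grep -E "eef|contact"
```

```text
eef_pos: [0.505, 0.0527, 0.1378]
contact_force: [-0.9, -4.0, 1.0]
```

```bash
python3 -m jog '[[0,-0.1,0,0],[0,-0.2,0,0],[0,-0.2,0,0]]'|grep -E "eef|contact"
```

```text
eef_pos: [0.5048, 0.0547, 0.1378]
contact_force: [-1.6, -5.2, 1.4]
```

```bash
python3 -m jog '[[0,-0.1,0,0],[0,-0.2,0,0],[0,-0.2,0,0]]'|grep -E "eef|contact"
```

```text
eef_pos: [0.5046, 0.056, 0.1378]
contact_force: [-0.3, -6.9, 2.0]
```

The force is rising and the advance has shortened, so the hatch has reached the seal. I'll go on in 1 mm steps.

```bash
python3 -m jog '[[0,-0.05,0,0],[0,-0.1,0,0],[0,-0.1,0,0],[0,-0.1,0,0]]'|grep -E "eef|contact"
```

```text
eef_pos: [0.5045, 0.0562, 0.1378]
contact_force: [-0.6, -8.1, 2.5]
```

```bash
python3 -m jog '[[0,-0.05,0,0],[0,-0.1,0,0],[0,-0.1,0,0],[0,-0.1,0,0]]'|grep -E "eef|contact"
```

```text
eef_pos: [0.5044, 0.0567, 0.1378]
contact_force: [0.0, -9.2, 1.7]
```

```bash
python3 -m jog '[[0,-0.05,0,0],[0,-0.1,0,0],[0,-0.15,0,0],[0,-0.2,0,0],[0,-0.2,0,0],[0,-0.2,0,0]]'|grep -E "eef|contact"
```

```text
eef_pos: [0.5044, 0.0575, 0.1378]
contact_force: [-0.3, -12.2, 2.3]
```

```bash
python3 -m jog '[[0,-0.05,0,0],[0,-0.1,0,0],[0,-0.15,0,0],[0,-0.15,0,0],[0,-0.15,0,0]]'|grep -E "eef|contact"
```

```text
eef_pos: [0.5043, 0.0581, 0.1378]
contact_force: [0.7, -14.4, 3.4]
```

14.4 N means roughly 9 N on the seal, which is more than the friction needs. I'll back off gently and then rise.

```bash
python3 -m jog '[[0,0.1,0,0],[0,0.2,0,0],[0,0.3,0,0],[0,0.4,0,0],[0,0.5,0,0],[0,0.6,0,0],[0,0.8,0,0],[0,1,0,0],[0,1.3,0,0],[0,1.6,0,0],[0,2,0,0],[0,2,0,0],[0,2,0,0]]'
python3 -m jog '[[0,0,-2,0],[0,0,-5,0],[0,0,-8,0],[0,2,-11,0],[0,5,-14,0],[0,8,-15,0],[0,11,-15,0],[0,14,-15,0],[0,17,-15,0],[0,19,-15,0],[0,20,-15,0],[0,20,-15,0],[0,20,-15,0],[0,20,-15,0]]'
python3 - <<'E'
from h import *
p,W,c,f=cam('top'); cv2.imwrite('pics/f.png',cv2.resize(p[150:320,130:420,::-1],None,fx=2.5,fy=2.5))
E
```

```text
t: 21.93
eef_pos: [0.5066, 0.042, 0.1378]
tool_rot: [-0.0, 0.998, 0.062, 0.0]
contact_force: [0.8, 0.2, -0.9]
gripper_width: -0.001
grasp_force: 0.0
t: 23.1
eef_pos: [0.5317, -0.154, 0.2877]
tool_rot: [-0.001, 0.998, 0.064, -0.0]
contact_force: [0.1, -0.2, 0.0]
gripper_width: 0.0
grasp_force: 0.0
```

View pics/f.png

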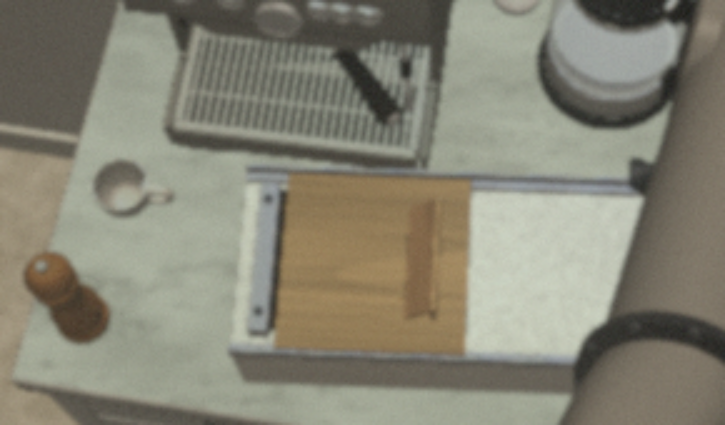

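The crop shows the hatch's edge at (280,260) resting on the seal. The cup (120,187) and mill (70,295) are where they were, and the arm is clear.

```bash
python3 -c "from station import bot; print(bot.hand_in())"
```

```text
the job is handed in; nothing more can be done
None
```

The job is handed in, with no verdict shown: the salt shaker stood upright in the compartment when last seen, the hatch is closed on the seal after a push that read about 14 N at most, and the arm is clear of everything.

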